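Unhasp the instrument case and hold its lid at the balance point

ROBOT

A 6-joint arm with a two-finger parallel gripper is mounted at the origin on a cart in front of the work surface, level with it; the furniture and walls round the work are solid. World frame = base frame: x ahead of the robot, y to its left, z up, the work surface at z = 0. Lengths are in m, angles in rad, forces in N, time in s.
With the tool pointing down it reaches from about 0.15 to 0.775 m from the base axis. Payload 6.1 kg.
Tool frame: the origin (TCP) lies midway between the tips of the shut fingers; the grasp point (between the pads) lies 19 mm behind it (ctrl.grip_depth is the distance from the TCP to the grasp point, in m); x points along the fingers, y is the direction in which the jaws open and shut, and the axes are right-handed (so a half turn about x gives the same grasp; the last joint's range is limited). The gripper opens to 85 mm and grips with 20 to 120 N. Pads are 22 mm wide; open, the fingers measure 114 mm over their backs; the gripper's body (76 mm by 85 mm) begins 54 mm behind the grasp point. The pads swing forward as they close: fully open they stand 13 mm farther back than shut.
Start: joints at [1.339, 0.126, -0.04, 1.405, 0, 1.571], TCP at [0.121, 0.511, 0.231] pointing down, gripper open.
Joint ranges: [-2.72, 2.72], [-0.95, 1.95], [-1.27, 1.35], [-1.78, 2.02], [-1.46, 1.47], [-3.14, 3.14]. Speed limits (rad/s): [2.39, 2.39, 3.01, 3.14, 3.14, 3.14].

INTERFACE

Orientations are given as a rotation vector (axis times angle).
In Python, from bench import ctrl, read_camera gives the robot as it stands.
- The arm moves only by the tool send_rows, never from a script. Its argument "targets" is a list of rows, each a list of 3 entries, a list of its own where there are three numbers: the shift along the tool's x, y, z in m, then the turn about the tool's x in rad, then the opening, from 0 (shut) to 1 (fully open). In form: [[[dx, dy, dz], turn, gripper], ...]. A call has 1 to 10 rows; each row is the pose to reach, as a shift and turn from the pose measured when the call began, along the tool's axes at that moment; what a row does not reach only later rows make up. A row lasts 1/8 s, in which the tool goes at most 62.5 mm and 10.7 degrees, less where a joint would pass 70% of its speed; a pose out of reach is approached as far as the arm can. A call with a gripper value outside its range is refused whole. The fingers move at their own pace and stop on an object; "force" is the grip in N (left out, the last holds). Time passes only in rows, so rows that repeat a pose let the fingers close. It gives the time, the measured TCP pose, the force and the opening at its end, in the units of the state.
- ctrl.observe(): the state, without advancing time (a new reading comes with each control period).
- read_camera(name): name is "scene" or "side" or "wrist"; returns a dict with "img" (480x640x3 uint8, red, green, blue), "K" (3x3 intrinsics, pixels), "k1" (the pictures are not rectified: a ray, as slopes to the right and down, at radius r is drawn at 1 + k1 r^2 times it, then the intrinsics apply), "eye" and "orientation" of the camera in the world; the wrist camera has in their place "tool_from_camera" (4x4, takes a point from camera to tool coordinates, whose origin is the TCP and whose axes are the tool frame's). Camera axes: x right, y up, looking along -z (the intrinsics and any distortion apply to the point x, -y, -z); pixel columns grow to the right and rows downward; lengths in m; the calibration is good to about 2 mm. A picture is of the moment at which its call begins: read the wrist's pose just before it. There is no depth.
- ctrl.finish_job(): hands the job in, once; it reports no verdict.
The state is a dict: "clock": time; "qpos": joint angles; "qd": joint speeds; "tau": joint torques, N m; "eef_pos": TCP position; "orientation": TCP orientation; "wrist_force": force on the tool from outside, world axes, zero at the start; "torque": the same for the moment, N m; "grip_width": finger opening in m.
Only numpy, scipy, OpenCV 4.12 (cv2) and the standard library are available. Lean on these libraries where they do the work, as an engineer would, in place of code of your own. Each camera call takes 0.05 s, during which the arm holds its last target. There are 200 camera calls.

TASK

The lid stay of the grey case with the blue lid is about to be fitted: swing the brass hasp with the red knob off the lid's catch until it is right clear of the lid, then grip the black knob at the lid's front and raise the lid to its over-centre balance point, where it stands straight up. The lid must fall neither shut nor over backwards: finish while still gripping the lid and holding it still there, do not let go. Leave the things round about where they are.

Things in the scene. Friction and masses are not known exactly. Their poses are not given: they have to be found in the camera images.
- case: grey open case fixed to the worktop, 142 (x) by 180 (y) by 75 mm high, walls 6 mm; 95 mm high with the blue lid shut. Origin: centre of its underside; x points from its front (black knob, robot's side) to its rear (hinge), y to its left, z up. On its right side (-y) a dark steel hasp post 34 by 34 mm, 20 mm behind the middle, 102 mm high
- lid (a joint): angle of the lid, rad: 0 shut, grows as it opens upwards; 1.571 is straight up and the balance point; stop at 2.2. Below 1.57 it falls shut, above it falls over backwards. No spring, almost no friction. Lid 142 by 180 by 20 mm, about 0.36 kg; hinge pin along the case's y, in the lid's mid-plane. Steel catch 14 by 12 mm, 9 mm high, on its top near the right edge, under the hasp
- lid_hinge (a point): middle of the lid's hinge pin line (along the case's y axis), 76 mm behind the case's middle, 85 mm above the worktop
- lid_knob (a point): centre of the lid's black barrel knob: 20 mm thick, 30 mm long, axis parallel to the hinge, 190 mm from the hinge pin in the lid's mid-plane, 42 mm beyond the lid's front edge on a stem 14 mm wide, 9 mm thick. 85 mm up when shut, 275 upright. Pinch its flat ends from above (fingers closing along the case's y); it turns between the fingers as the lid swings, so these can stay pointing down
- hasp (a joint): angle of the brass hasp arm about its upright pin, rad: near 0 it points to the case's left (+y) over the lid, 2 mm above the catch, and bars the lid; grows as the knob end swings to the case's front and on to the right (counter-clockwise from above); at 1.57 it points to the case's front, clear of the lid; stop at 2.2. Stays where it is left (0.05 N m friction)
- hasp_pivot (a point): point on the hasp's upright pin, at the mid-height of the arm (108 mm above the worktop); 115 mm to the right of the case's middle line and 20 mm behind its middle. The arm is 16 mm wide and 4 mm thick
- hasp_knob (a point): on the axis of the hasp's upright red knob (a cylinder 20 mm in diameter, from 110 to 144 mm above the worktop), at 128 mm; the axis is 70 mm from the hasp's pin
- spanner_12: loose steel open-ended spanner, 154 mm long, lying near the front edge of the worktop; origin at its underside; not part of the job, leave it alone
- screwdriver: loose screwdriver with red handle, 186 mm long, lying near the front edge; origin at its underside; not part of the job, leave it alone
- petri: loose clear petri dish, 63 mm across, 14 mm high, on the right half of the worktop; origin at its underside; not part of the job, leave it alone
- amber_mid: loose brown bottle with white cap, 63 mm across, 126 mm high, standing behind the case; origin at its underside; not part of the job, leave it alone
- white_bottle: loose white bottle with red cap, 55 mm across, 111 mm high, standing behind the case; origin at its underside; not part of the job, leave it alone
- beaker_50: loose empty clear beaker, 46 mm across, 58 mm high, standing behind and to the right of the case; origin at its underside; not part of the job, leave it alone

How it is judged:
On the way:
1. the hasp is swung clear of the lid (past 1.4 rad) while the lid is still shut (value of joint hasp above 1.4 rad and value of joint lid below 0.06 rad), for 0.1 s.
At the end, for the whole second after the job is handed in: the hasp is clear of the lid (angle over 1.35 rad), the lid stands at its balance point (straight up within 0.08 rad, about 4.5 degrees) and at rest (under 0.1 rad/s), and the fingers still grip the lid (contact force over 2 N) through the last second (value of joint hasp above 1.35 rad and value of joint lid between 1.49 and 1.65 rad and velocity of joint lid between -0.1 and 0.1 rad/s and contact force between the fingers and lid above 2 N); the arm keeps its last pose, push and grip.
It fails at once if the lid goes over backwards (past 1.95 rad) (value of joint lid above 1.95 rad).
It fails at once if one of the things round about is moved by more than 40 mm (distance of any of spanner_12, screwdriver, petri, amber_mid, white_bottle, beaker_50 from where it was at the start of the episode above 0.04 m).
It also fails if it takes over 51 s, if anything falls off the work surface, if the arm or the gripper's body presses on something with over 40 N, if the wrist force passes 120 N, or if a joint passes its speed limit or range.

## Working session

There is one attempt and no reset: what is moved stays moved. The work goes in short steps, Python scripts to look and compute and a tool call to move; the robot and the scene stay as the last step left them, time stands still between calls to the robot, and variables do not carry over. Pictures are saved under pics/ and viewed, about 8 in all and at most 12, crops included, and the job is handed in when it is done.

Besides the shell and the picture viewer there is one more tool, called after "Call:" as name([rows], argument=value, ...), one row to a line, values as JSON. send_rows: Moves the arm, as the interface text tells. Its arguments: {"type":"object","properties":{"targets":{"type":"array","items":{"type":"array"}},"force":{"type":"number"}},"required":["targets"]}

```bash
mkdir -p pics; cat > h.py <<'E'
import numpy as np, cv2
from scipy.spatial.transform import Rotation as R
from bench import ctrl, read_camera
def rot(o):
    o=np.array(o,float)
    if o.shape==(3,3): return o
    return (R.from_quat(o) if o.size==4 else R.from_rotvec(o)).as_matrix()
def cam(name):
    s=ctrl.observe(); c=read_camera(name)
    if 'tool_from_camera' in c:
        T=np.eye(4);T[:3,:3]=rot(s['orientation']);T[:3,3]=s['eef_pos']
        T=T@np.array(c['tool_from_camera']); c['Rw']=T[:3,:3];c['e']=T[:3,3]
    else: c['Rw']=rot(c['orientation']);c['e']=np.array(c['eye'])
    return c
def ray(c,u,v):
    K=np.array(c['K']);k1=float(c['k1'])
    p=cv2.undistortPoints(np.array([[[u,v]]],float),K,np.array([k1,0,0,0.])).ravel()
    d=c['Rw']@np.array([p[0],-p[1],-1]);return c['e'],d/np.linalg.norm(d)
def onz(c,u,v,z):
    e,d=ray(c,u,v);return e+d*(z-e[2])/d[2]
def tri(r):
    A=sum(np.eye(3)-np.outer(d,d) for e,d in r);b=sum((np.eye(3)-np.outer(d,d))@e for e,d in r)
    p=np.linalg.solve(A,b);return p,[np.linalg.norm(np.cross(d,p-e)) for e,d in r]
def save(c,n): cv2.imwrite('pics/'+n+'.png',c['img'][:,:,::-1])
E
python3 - <<'E'
from h import *
for n in('scene','side'):
    c=cam(n);save(c,n+'0');print(n,c['e'],c['orientation'],c['k1'])
s=ctrl.observe();print(s)
E
```

```text
scene [-0.42290446 -0.53540821  0.62597781] [ 1.0351415  -0.54623467 -0.87819606] -0.06149877449598839
side [0.14625671 1.07128682 0.830805  ] [ 0.2209803  -1.28665413 -2.48077349] -0.09973094564631436
{'clock': 0.1, 'qpos': array([ 1.33903222e+00,  1.26350511e-01, -4.05118333e-02,  1.40537971e+00,
        1.60566539e-05,  1.57083161e+00]), 'qd': array([-8.02237377e-04, -4.27530091e-04,  2.12216703e-03, -2.51749092e-04,
       -1.57667371e-03, -2.57557908e-05]), 'tau': array([-3.39656626e-04, -4.36903453e+01,  3.53606057e+01,  1.35390324e-02,
       -5.88015882e-05,  1.45922792e-05]), 'eef_pos': array([0.1205026 , 0.51061417, 0.23058795]), 'orientation': array([ 0.18085727,  1.56330754, -0.18311426]), 'wrist_force': array([0.11288604, 0.11213811, 0.13446307]), 'torque': array([-0.00525319,  0.02547817,  0.01372076]), 'grip_width': 0.08580142172339737}
```

View pics/scene0.png

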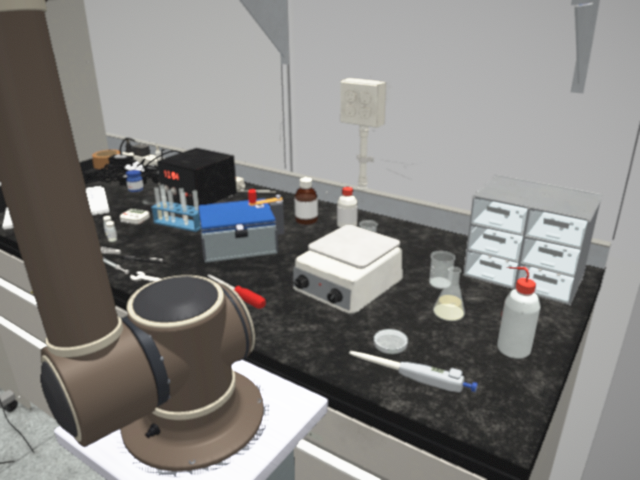

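View pics/side0.png

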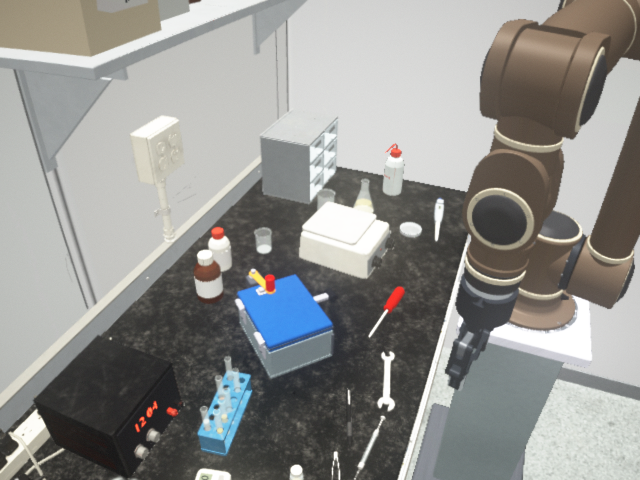

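The scene view shows the case with its blue lid at about (237,215), the black knob at (240,231) and the red hasp knob at (252,196). The side view shows the lid at (285,308), the red knob at (270,284) and the stem at (320,298). I'll enlarge both.

```bash
cat > m.py <<'E'
from h import *
S=cam('scene');D=cam('side')
def red(c,box):
    x0,y0,x1,y1=box;h=cv2.cvtColor(c['img'],cv2.COLOR_RGB2HSV)
    m=(((h[...,0]<6)|(h[...,0]>174))&(h[...,1]>170)&(h[...,2]>90)).astype(np.uint8)
    z=np.zeros_like(m);z[y0:y1,x0:x1]=m[y0:y1,x0:x1];ys,xs=np.nonzero(z)
    print('red',xs.min(),xs.max(),ys.min(),ys.max());return xs.mean(),ys.mean()
a=red(S,(235,180,270,215));b=red(D,(255,268,285,298));p,r=tri([ray(S,*a),ray(D,*b)]);print(a,b,p,r)
h=cv2.cvtColor(D['img'],cv2.COLOR_RGB2HSV)
m=((h[...,0]>104)&(h[...,0]<125)&(h[...,1]>180)).astype(np.uint8)
cs=max(cv2.findContours(m,0,2)[0],key=cv2.contourArea)
q=cv2.approxPolyDP(cv2.convexHull(cs),5,True).reshape(-1,2)
for u in q: print(u,onz(D,*map(float,u),0.095).round(4))
A=cv2.resize(S['img'][170:270,185:295],None,fx=4,fy=4,interpolation=2)
B=cv2.resize(D['img'][255:380,220:345],None,fx=3.2,fy=3.2,interpolation=2)
cv2.imwrite('pics/c1.png',np.hstack([A[:400],B[:400,:360]])[:,:,::-1])
E
python3 m.py
```

```text
red 248 255 189 202
red 265 274 275 291
(np.float64(251.74117647058824), np.float64(195.25882352941176)) (np.float64(269.578125), np.float64(282.203125)) [0.53918396 0.32402331 0.12974581] [np.float64(0.00029301297999452725), np.float64(0.0002930129799944197)]
[331 323] [0.3887 0.355  0.095 ]
[268 346] [0.4786 0.4601 0.095 ]
[239 292] [0.6056 0.3419 0.095 ]
[297 291] [0.4912 0.2907 0.095 ]
```

View pics/c1.png

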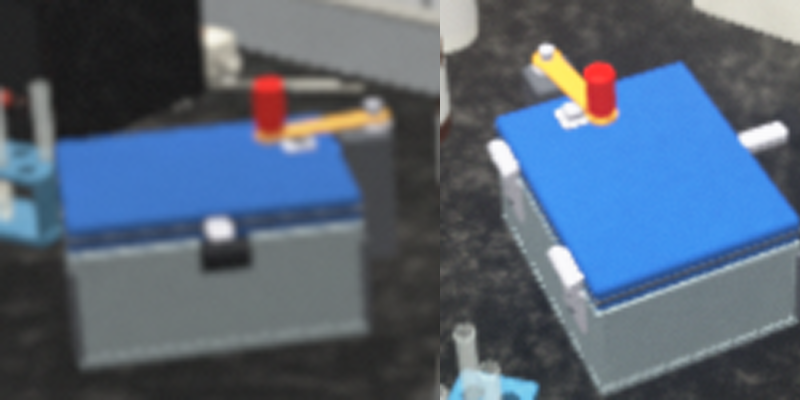

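The crops show the hasp pin at scene (278,196) and side (253,270). The lid knob is at scene (241,233), the stem tip is at side (328,296), and the front-right lid corner is at side (296,274). Next I'll triangulate these and work out the approach.

```bash
cat >> h.py <<'E'
def move(tgt,jaw=None):
    """tool-frame shift and turn to world TCP tgt with jaw axis along world yaw jaw (mod pi)"""
    s=ctrl.observe();M=rot(s['orientation']);d=M.T@(np.array(tgt)-s['eef_pos']);t=0
    if jaw is not None:
        v=M.T@np.array([np.cos(jaw),np.sin(jaw),0]);t=np.arctan2(v[2],v[1]);t=(t+np.pi/2)%np.pi-np.pi/2
    return d.round(4),round(float(t),3)
E
python3 - <<'E'
from h import *
S=cam('scene');D=cam('side')
print('pin',tri([ray(S,278.2,195.7),ray(D,253.1,270)]))
print('stemtip',onz(D,328,296,.087),'barrel scene',onz(S,241,233,.085),onz(D,296,274.5,.095))
s=ctrl.observe();print(rot(s['orientation']).round(3))
for j in (.838,.838-np.pi/2):print(move((.47,.27,.28),j))
c=read_camera('wrist');print(np.array(c['tool_from_camera']).round(3),c['K'])
E
```

```text
pin (array([0.5986418 , 0.2860801 , 0.11671997]), [np.float64(0.0001440671897282193), np.float64(0.0001440671897279422)])
stemtip [0.42627736 0.27167351 0.087     ] barrel scene [0.4238354  0.26290945 0.085     ] [0.51581372 0.23934415 0.095     ]
[[-0.     0.23   0.973]
 [-0.001  0.973 -0.23 ]
 [-1.    -0.001  0.   ]]
(array([-0.0489, -0.1542,  0.3954]), 0.501)
(array([-0.0489, -0.1542,  0.3954]), -1.07)
[[-0.001  0.287 -0.958 -0.142]
 [ 1.     0.001 -0.001  0.   ]
 [ 0.001 -0.958 -0.287 -0.073]
 [ 0.     0.     0.     1.   ]] [[407.19669921   0.         317.32311558]
 [  0.         407.19669921 240.72374637]
 [  0.           0.           1.        ]]
```

Call:
send_rows([
  [[-0.03, -0.01, 0.03], 0, 0.6],
  [[-0.05, -0.03, 0.08], 0, 0.6],
  [[-0.05, -0.05, 0.13], 0, 0.6],
  [[-0.05, -0.07, 0.18], 0, 0.6],
  [[-0.05, -0.09, 0.23], 0, 0.6],
  [[-0.05, -0.11, 0.28], -0.05, 0.6],
  [[-0.05, -0.13, 0.33], -0.1, 0.6],
  [[-0.05, -0.145, 0.37], -0.2, 0.6],
  [[-0.05, -0.154, 0.395], -0.3, 0.6],
  [[-0.05, -0.154, 0.395], -0.3, 0.6],
])

```text
clock: 1.6
eef_pos: [0.4708, 0.2692, 0.2806]
orientation: [-0.052, 1.571, 0.05]
wrist_force: [-0.3, 0.4, -0.1]
grip_width: 0.0511
```

```bash
python3 - <<'E'
from h import *
s=ctrl.observe();print(s['clock'],s['qpos'].round(3),s['eef_pos'])
M=rot(s['orientation']);print(M.round(3))
c=cam('wrist');save(c,'w1')
print(move((.49,.29,.28),.838+np.pi/2))
E
```

```text
1.6 [ 0.52   0.166  0.116  1.521 -0.     0.455] [0.47081454 0.26918697 0.28062177]
[[-0.001 -0.065  0.998]
 [-0.001  0.998  0.065]
 [-1.    -0.001 -0.001]]
(array([0.0008, 0.0188, 0.0213]), -0.773)
```

View pics/w1.png

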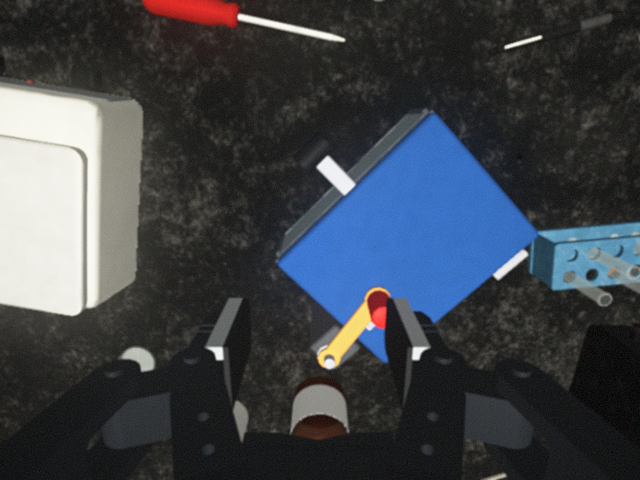

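The wrist view shows the pin at (329,362), the red knob at (380,305) and the lid corners at (279,262), (433,112), (538,235) and about (387,362). The lid-knob stem runs from (352,188) to (322,160), with the black barrel just beyond its end.

```bash
python3 - <<'E'
from h import *
c=cam('wrist');S=cam('scene');D=cam('side')
P=[onz(c,*p,.095) for p in((279,262),(433,112),(538,235))]
for p in P:print(p.round(4))
e=P[1]-P[0];f=P[2]-P[1];print('yaw',np.arctan2(-e[0],e[1]),np.arctan2(f[1],f[0]),np.linalg.norm(e),np.linalg.norm(f),'centre',(P[0]+P[2])/2)
print('pin',tri([ray(c,329,362),ray(S,278.2,195.7),ray(D,253.1,270)]))
print('barrel',tri([ray(c,316,153),ray(S,241,233)]))
print('redtop',onz(c,380,316,.144),'redbase',onz(c,376,299,.110))
g=c['img'][125:195,280:360].astype(float);g=np.clip((g/110)**.6*255,0,255).astype(np.uint8)
cv2.imwrite('pics/k.png',cv2.resize(g,None,fx=7,fy=7,interpolation=2)[:,:,::-1])
E
```

```text
[0.5162 0.2406 0.095 ]
[0.3857 0.3546 0.095 ]
[0.478  0.4584 0.095 ]
yaw 0.8526099393790394 0.8435168944866978 0.17329767771825064 0.1389350581242988 centre [0.49709601 0.34947288 0.095     ]
pin (array([0.59820542, 0.28727263, 0.11679288]), [np.float64(0.0016871247474671584), np.float64(0.0011601286061372102), np.float64(0.0008660055393901)])
barrel (array([0.42466236, 0.26542924, 0.08383451]), [np.float64(0.0012683110558868028), np.float64(0.0012683110558870075)])
redtop [0.53693646 0.3223556  0.144     ] redbase [0.53844046 0.32417788 0.11      ]
```

View pics/k.png

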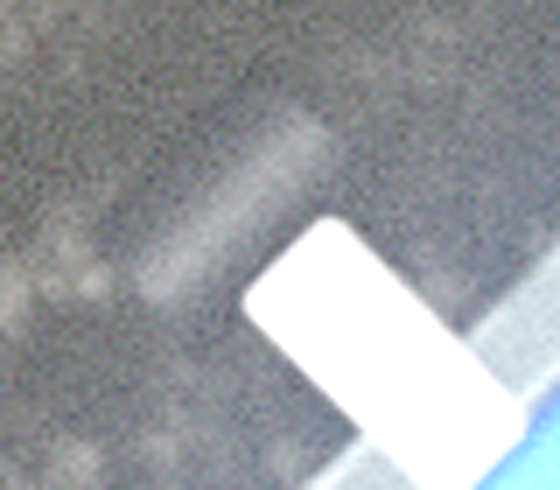

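Call:
send_rows([
  [[0.0, 0.012, 0.018], -0.17, 0.6],
  [[0.0, 0.025, 0.035], -0.34, 0.6],
  [[0.02, 0.037, 0.053], -0.5, 0.6],
  [[0.05, 0.05, 0.07], -0.66, 0.6],
  [[0.08, 0.05, 0.07], -0.783, 0.6],
  [[0.11, 0.05, 0.07], -0.783, 0.6],
  [[0.115, 0.05, 0.07], -0.783, 0.6],
  [[0.115, 0.05, 0.07], -0.783, 0.6],
])

```text
clock: 2.8
eef_pos: [0.5349, 0.3259, 0.1671]
orientation: [-0.665, 1.466, 0.665]
wrist_force: [-0.5, -0.3, 0.1]
grip_width: 0.0511
```

```bash
python3 - <<'E'
from h import *
s=ctrl.observe();print(s['clock'],s['qpos'].round(3),s['eef_pos'])
M=rot(s['orientation']);print(M.round(3))
c=cam('wrist');save(c,'w2')
print(move((.538,.3235,.116),2.419))
E
```

```text
2.8 [ 0.547  0.325  0.07   1.316 -0.    -0.305] [0.53490313 0.3259363  0.16708504]
[[ 0.    -0.753  0.658]
 [ 0.     0.658  0.753]
 [-1.    -0.     0.   ]]
(array([ 0.0518, -0.0036, -0.0003]), 0.004)
```

View pics/w2.png

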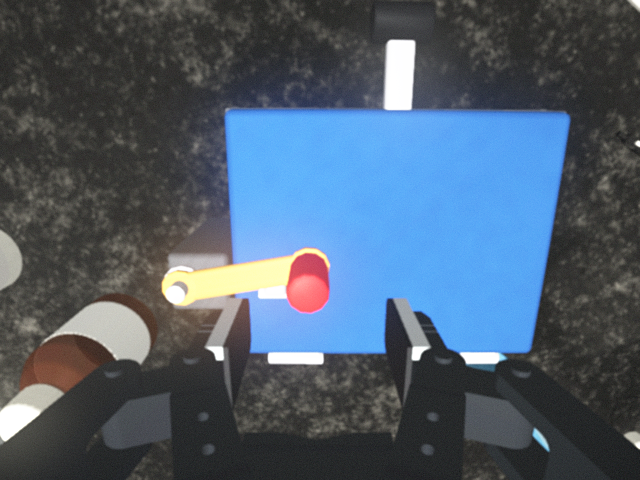

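The fingers straddle the red knob, whose top is at (308,290). The pin is at (178,290) and the barrel is clear at (403,20). Next I descend, close, and check.

Call:
send_rows([
  [[0.025, -0.003, 0], 0, 0.6],
  [[0.05, -0.003, 0], 0, 0.6],
  [[0.05, -0.003, 0], 0, 0.6],
  [[0.05, -0.003, 0], 0, 0.1],
  [[0.05, -0.003, 0], 0, 0.1],
  [[0.05, -0.003, 0], 0, 0.1],
  [[0.05, -0.003, 0], 0, 0.1],
], force=25)

```text
clock: 3.72
eef_pos: [0.5392, 0.3243, 0.1197]
orientation: [-0.665, 1.461, 0.664]
wrist_force: [3.0, -2.1, 6.3]
grip_width: 0.0192
```

```bash
python3 - <<'E'
from h import *
s=ctrl.observe();M=rot(s['orientation']);p0=s['eef_pos'];print(s['clock'],p0,s['grip_width'],s['wrist_force'])
pv=np.array([.5975,.2878]);v=p0[:2]-pv;yaw=.848;a0=np.arctan2(v[1],v[0])-yaw-np.pi/2;print('r',np.linalg.norm(v),'a0',a0)
r=.07
for a in np.arange(a0,1.8,.18):
    t=a+yaw+np.pi/2;p=np.r_[pv+r*np.array([np.cos(t),np.sin(t)]),p0[2]];print(round(a,2),(M.T@(p-p0)).round(4))
c=cam('wrist')
print('barrel tri later',onz(c,403,20,.085))
E
```

```text
3.725 [0.53922304 0.32426252 0.11972648] 0.01919421438943843 [ 3.00369543 -2.08652099  6.34763378]
r 0.0687438678806414 a0 0.16371075588187267
0.16 [-0.      0.0012 -0.0002]
0.34 [-0.0001 -0.0019 -0.0124]
0.52 [-0.0001 -0.0071 -0.0238]
0.7 [-0.0001 -0.0143 -0.0341]
0.88 [-0.0001 -0.0233 -0.043 ]
1.06 [-0.0001 -0.0337 -0.0501]
1.24 [-0.0001 -0.0452 -0.0552]
1.42 [-0.0001 -0.0574 -0.0582]
1.6 [-0.0001 -0.0699 -0.059 ]
1.78 [-0.     -0.0824 -0.0575]
barrel tri later [0.44112384 0.26369231 0.085     ]
```

Call:
send_rows([
  [[0, -0.0025, -0.012], 0, 0.1],
  [[0, -0.008, -0.0238], 0, 0.1],
  [[0, -0.015, -0.034], 0, 0.1],
  [[0, -0.024, -0.043], 0, 0.1],
  [[0, -0.034, -0.05], 0, 0.1],
  [[0, -0.0455, -0.055], 0, 0.1],
  [[0, -0.0577, -0.058], 0, 0.1],
  [[0, -0.07, -0.059], 0, 0.1],
  [[0, -0.082, -0.0575], 0, 0.1],
  [[0, -0.082, -0.0575], 0, 0.1],
])

```text
clock: 5.03
eef_pos: [0.562, 0.2249, 0.1192]
orientation: [-0.665, 1.465, 0.662]
wrist_force: [-3.1, -4.2, 2.5]
grip_width: 0.0191
```

Call:
send_rows([
  [[0, 0, 0], 0, 0.1],
  [[0, 0, 0], 0, 0.6],
  [[0, 0, 0], 0, 0.6],
  [[0, 0, 0], 0, 0.6],
  [[-0.03, 0, 0], 0, 0.6],
  [[-0.07, 0, 0], 0, 0.6],
  [[-0.1, 0, -0.02], 0, 0.6],
  [[-0.1, 0.03, -0.05], 0, 0.6],
  [[-0.1, 0.05, -0.08], 0, 0.6],
  [[-0.1, 0.06, -0.08], 0, 0.6],
])

```text
clock: 6.28
eef_pos: [0.4622, 0.204, 0.2197]
orientation: [-0.665, 1.464, 0.662]
wrist_force: [1.4, 0.0, -0.5]
grip_width: 0.0512
```

```bash
python3 - <<'E'
from h import *
s=ctrl.observe();print(s['clock'],s['eef_pos'],s['wrist_force'],s['grip_width'])
c=cam('wrist');save(c,'w3')
print(move((.422,.2645,.068),2.419))
E
```

```text
6.275 [0.46221237 0.20402302 0.21967126] [ 1.40314407  0.0362014  -0.4854442 ] 0.051237741130504895
(array([0.1515, 0.07  , 0.0175]), 0.002)
```

View pics/w3.png

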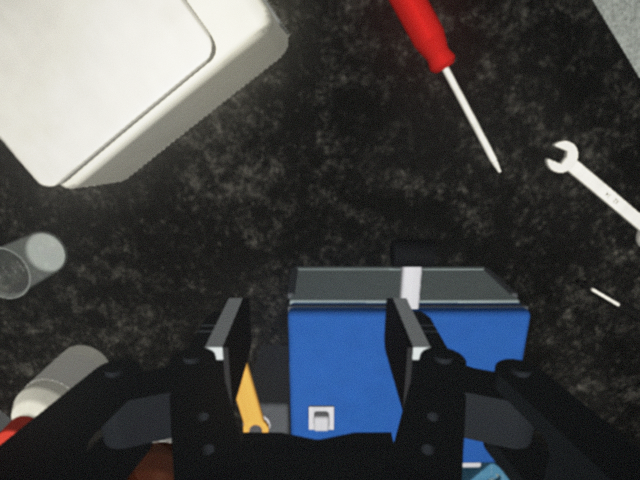

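The hasp now points to the front: its arm runs from (258,430) to (243,370), off the lid, and the catch at (320,417) is free. The barrel is at (416,251). I'll triangulate it from this view and the previous one.

```bash
python3 - <<'E'
from h import *
c=cam('wrist');s=ctrl.observe();M=rot(s['orientation'])
r3=ray(c,416,251);M2=np.array([[0,-.753,.658],[0,.658,.753],[-1,0,0]])
T=np.array(c['tool_from_camera']);c2=dict(c);c2['Rw']=M2@T[:3,:3];c2['e']=M2@T[:3,3]+np.array([.53490313,.3259363,.16708504])
r2=ray(c2,403,20)
p,e=tri([r3,r2]);print(p,e,onz(c,416,251,.085),onz(c2,403,20,.085))
print(move((.422,.2645,.068),2.419),move((p[0],p[1],.068),2.419))
E
```

```text
[0.4225614  0.26419846 0.08672675] [np.float64(0.0011110966944856053), np.float64(0.0011110966944855483)] [0.42172518 0.26563432 0.085     ] [0.42302751 0.26352657 0.085     ]
(array([0.1512, 0.0708, 0.0168]), 0.003) (array([0.1512, 0.0702, 0.017 ]), 0.003)
```

Call:
send_rows([
  [[0, 0.035, 0.008], 0, 0.7],
  [[0, 0.07, 0.017], 0, 0.7],
  [[0.03, 0.0705, 0.017], 0, 0.7],
  [[0.065, 0.0705, 0.017], 0, 0.7],
  [[0.1, 0.0705, 0.017], 0, 0.7],
  [[0.13, 0.0705, 0.017], 0, 0.7],
  [[0.151, 0.0705, 0.017], 0, 0.7],
  [[0.151, 0.0705, 0.017], 0, 0.7],
  [[0.151, 0.0705, 0.017], 0, 0.7],
])

```text
clock: 7.5
eef_pos: [0.4233, 0.2649, 0.0688]
orientation: [-0.665, 1.462, 0.663]
wrist_force: [0.7, -0.3, 0.2]
grip_width: 0.0599
```

Call:
send_rows([
  [[0, 0, 0], 0, 0.1],
  [[0, 0, 0], 0, 0.1],
  [[0, 0, 0], 0, 0.1],
  [[0, 0, 0], 0, 0.1],
  [[0, 0, 0], 0, 0.1],
], force=35)

```text
clock: 8.12
eef_pos: [0.4252, 0.2645, 0.0703]
orientation: [-0.667, 1.459, 0.66]
wrist_force: [4.4, -3.5, 2.3]
grip_width: 0.0292
```

```bash
python3 - <<'E'
from h import *
s=ctrl.observe();M=rot(s['orientation']);p0=s['eef_pos'];print(s['clock'],p0,s['grip_width'],s['wrist_force'],s['qpos'].round(3))
print(M.round(3))
xd=np.array([np.cos(.848),np.sin(.848),0])
for a in np.linspace(0,1.571,21):
    d=.19*(1-np.cos(a))*xd+np.array([0,0,.19*np.sin(a)]);print(round(a,2),(M.T@d).round(4))
E
```

```text
8.125 [0.4251783  0.26449293 0.07029995] 0.029164682363629194 [ 4.3655696  -3.53492553  2.30238467] [ 0.56   0.126 -0.398  1.04  -0.005 -0.29 ]
[[ 0.009 -0.751  0.66 ]
 [-0.001  0.66   0.751]
 [-1.    -0.007  0.006]]
0.0 [0. 0. 0.]
0.08 [-0.0149 -0.0001  0.0007]
0.16 [-0.0297 -0.0002  0.0025]
0.24 [-0.0443 -0.0003  0.0055]
0.31 [-0.0587 -0.0004  0.0096]
0.39 [-0.0726 -0.0006  0.0149]
0.47 [-0.0861 -0.0007  0.0212]
0.55 [-0.0991 -0.0008  0.0286]
0.63 [-0.1115 -0.0009  0.0369]
0.71 [-0.1231 -0.001   0.0462]
0.79 [-0.134  -0.0011  0.0564]
0.86 [-0.1441 -0.0012  0.0674]
0.94 [-0.1533 -0.0013  0.0792]
1.02 [-0.1615 -0.0014  0.0917]
1.1 [-0.1687 -0.0014  0.1047]
1.18 [-0.1749 -0.0015  0.1183]
1.26 [-0.18   -0.0016  0.1323]
1.34 [-0.1839 -0.0016  0.1467]
1.41 [-0.1868 -0.0017  0.1614]
1.49 [-0.1884 -0.0017  0.1762]
1.57 [-0.1889 -0.0018  0.1911]
```

Call:
send_rows([
  [[-0.015, 0, 0.001], 0, 0.1],
  [[-0.03, 0, 0.0025], 0, 0.1],
  [[-0.044, 0, 0.0055], 0, 0.1],
  [[-0.059, 0, 0.0095], 0, 0.1],
  [[-0.0725, -0.0005, 0.015], 0, 0.1],
  [[-0.086, -0.0005, 0.021], 0, 0.1],
  [[-0.099, -0.001, 0.0285], 0, 0.1],
  [[-0.1115, -0.001, 0.037], 0, 0.1],
  [[-0.1115, -0.001, 0.037], 0, 0.1],
])

```text
clock: 9.25
eef_pos: [0.4499, 0.2923, 0.1828]
orientation: [-0.667, 1.458, 0.66]
wrist_force: [3.6, -0.2, -4.2]
grip_width: 0.0292
```

```bash
cat > arc.py <<'E'
from h import *
s=ctrl.observe();M=rot(s['orientation']);p=s['eef_pos'];print(s['clock'],p,s['grip_width'],s['wrist_force'],s['qpos'].round(3))
xd=np.array([np.cos(.848),np.sin(.848),0]);p0=np.array([.4252,.2645,.0703])
d=p-p0;print('angles',np.arcsin(min(1,d[2]/.19)),np.arccos(1-d@xd/.19))
for a in np.linspace(.63,1.571,13):
    t=p0+.19*(1-np.cos(a))*xd+np.array([0,0,.19*np.sin(a)]);print(round(a,2),(M.T@(t-p)).round(4))
E
python3 arc.py
```

```text
9.25 [0.44987142 0.29228807 0.18282777] 0.029196059292364015 [ 3.61758473 -0.18532245 -4.1569641 ] [ 0.579  0.144 -0.124  1.294 -0.006 -0.271]
angles 0.6338501856593756 0.6360931505740499
0.63 [ 0.0006  0.0001 -0.0007]
0.71 [-0.011   0.      0.0086]
0.79 [-0.0219 -0.0001  0.0188]
0.87 [-0.0319 -0.0002  0.0298]
0.94 [-0.041  -0.0003  0.0416]
1.02 [-0.0492 -0.0004  0.0541]
1.1 [-0.0564 -0.0005  0.0671]
1.18 [-0.0625 -0.0005  0.0807]
1.26 [-0.0676 -0.0006  0.0947]
1.34 [-0.0715 -0.0007  0.1091]
1.41 [-0.0743 -0.0007  0.1237]
1.49 [-0.076  -0.0008  0.1385]
1.57 [-0.0765 -0.0008  0.1534]
```

Call:
send_rows([
  [[-0.011, 0, 0.0085], 0, 0.1],
  [[-0.022, 0, 0.019], 0, 0.1],
  [[-0.032, 0, 0.03], 0, 0.1],
  [[-0.041, 0, 0.0415], 0, 0.1],
  [[-0.049, 0, 0.054], 0, 0.1],
  [[-0.0565, -0.0005, 0.067], 0, 0.1],
  [[-0.0625, -0.0005, 0.0805], 0, 0.1],
  [[-0.0675, -0.0005, 0.0945], 0, 0.1],
  [[-0.0715, -0.0005, 0.109], 0, 0.1],
  [[-0.0715, -0.0005, 0.109], 0, 0.1],
])

```text
clock: 10.5
eef_pos: [0.5214, 0.3734, 0.2547]
orientation: [-0.668, 1.459, 0.659]
wrist_force: [1.2, -3.1, -1.8]
grip_width: 0.0291
```

```bash
python3 arc.py | (sed -n '1,3p;$p'); python3 arc.py | tail -4; python3 - <<'E'
from h import *
S=cam('scene');D=cam('side')
A=cv2.resize(S['img'][120:270,170:320],None,fx=2.6,fy=2.6,interpolation=2);B=cv2.resize(D['img'][180:380,190:390],(390,390),interpolation=2)
cv2.imwrite('pics/up1.png',np.hstack([A,B])[:,:,::-1])
E
```

```text
10.5 [0.52137373 0.37338335 0.25471643] 0.02910291360540761 [ 1.23307443 -3.07164193 -1.7981875 ] [ 0.625  0.353  0.301  1.513 -0.007 -0.226]
angles 1.3277643580908165 1.3331741316047407
0.63 [ 0.072   0.0009 -0.1091]
1.57 [-0.0054 -0.      0.0448]
1.34 [-0.0004  0.0001  0.0005]
1.41 [-0.0032  0.      0.0151]
1.49 [-0.0049 -0.      0.0299]
1.57 [-0.0054 -0.      0.0448]
```

View pics/up1.png

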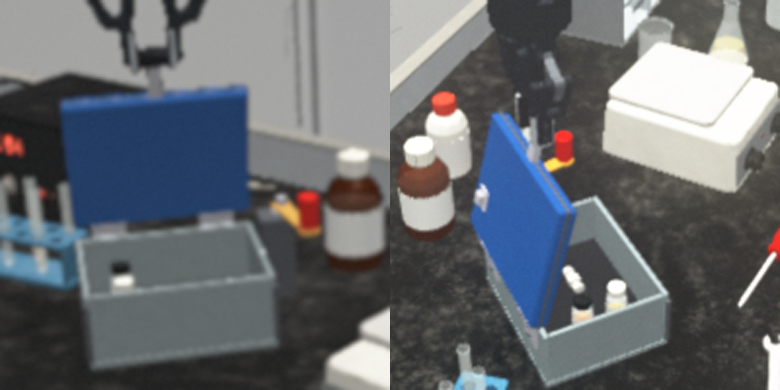

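The lid is about 1.33 rad open, the fingers hold the knob, the hasp is clear, and the bottles have not moved. Now the last stretch to upright, slowly.

Call:
send_rows([
  [[-0.0015, 0, 0.0075], 0, 0.1],
  [[-0.003, 0, 0.015], 0, 0.1],
  [[-0.004, 0, 0.0225], 0, 0.1],
  [[-0.005, 0, 0.03], 0, 0.1],
  [[-0.0052, 0, 0.0375], 0, 0.1],
  [[-0.0054, 0, 0.0425], 0, 0.1],
  [[-0.0054, 0, 0.0448], 0, 0.1],
  [[-0.0054, 0, 0.0448], 0, 0.1],
  [[-0.0054, 0, 0.0448], 0, 0.1],
  [[-0.0054, 0, 0.0448], 0, 0.1],
])

```text
clock: 11.85
eef_pos: [0.5506, 0.4065, 0.2603]
orientation: [-0.667, 1.459, 0.659]
wrist_force: [2.5, -4.4, -1.1]
grip_width: 0.0295
```

```bash
python3 arc.py | (sed -n '1,3p;$p'); python3 - <<'E'
from h import *
S=cam('scene');D=cam('side')
A=cv2.resize(S['img'][120:270,170:320],None,fx=2.6,fy=2.6,interpolation=2);B=cv2.resize(D['img'][220:350,215:315],(400,520),interpolation=2)
cv2.imwrite('pics/up2.png',np.hstack([np.pad(A,((0,130),(0,0),(0,0))),B])[:,:,::-1])
E
```

```text
11.85 [0.55055396 0.40653212 0.2602577 ] 0.029495208640013204 [ 2.52894893 -4.38054897 -1.05562167] [ 0.639  0.449  0.453  1.569 -0.007 -0.211]
angles 1.549693750251131 1.5678381587591668
0.63 [ 0.0773  0.001  -0.1533]
1.57 [-0.      0.0001  0.0006]
```

View pics/up2.png

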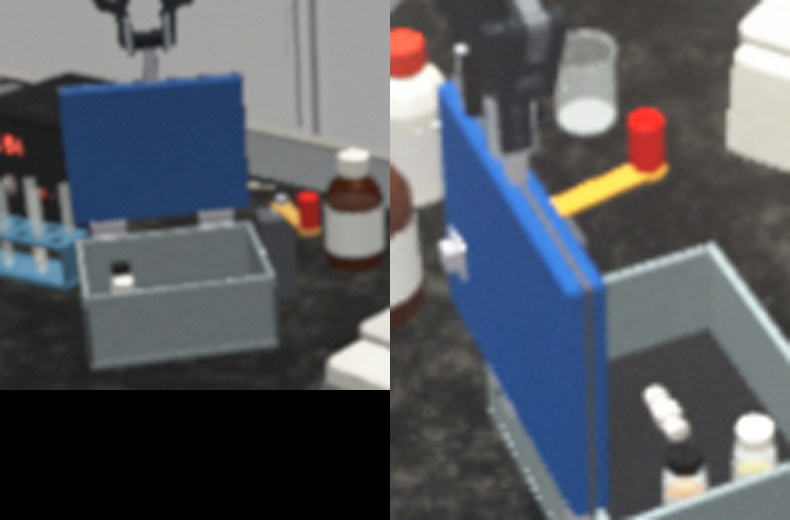

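```bash
python3 - <<'E'
from h import *
D=cam('side');xd=np.array([np.cos(.848),np.sin(.848),0])
t=onz(D,260.0,293.7,.233);b=onz(D,260.9,347,.090);t2=onz(D,266.7,292.5,.233)
h=np.array([.497,.3495,0])+.076*xd
print(t,b,t2,'lean rear mm',1e3*(t-b)@xd,'outer/inner face vs hinge',1e3*(t-h)@xd,1e3*(t2-h)@xd,'b',1e3*(b-h)@xd)
p=ctrl.observe()['eef_pos'];print('tcp vs hinge mm',1e3*((p-h)@xd))
E
```

```text
[0.48335045 0.46853446 0.233     ] [0.49232569 0.46355835 0.09      ] [0.47394563 0.46115114 0.233     ] lean rear mm -2.2051107977312823 outer/inner face vs hinge 4.241987818688484 -7.516335950411511 b 6.447098616419773
tcp vs hinge mm 2.239351059128858
```

The lid edge puts it within about 0.015 rad of upright, so I'm handing in.

```bash
python3 - <<'E'
from bench import ctrl
s=ctrl.observe();print(s['clock'],abs(s['qd']).max(),s['grip_width']);print(ctrl.finish_job())
E
```

```text
12.0 0.0028427441875841153 0.02906259418909367
the job is handed in; nothing more can be done
None
```

I swung the brass hasp to about 1.75 rad with the lid still shut. Then I gripped the lid's black knob by its flat ends at 35 N and raised the lid to upright, still holding it at hand-in (12.0 s on the clock).

- **Lid angle:** my last checks agreed. The arm's travel gave 1.55 to 1.57 rad, and the lid edge in the side view was within about 0.015 rad of vertical.
- **Stillness and grip:** the arm was at rest (joint speeds under 0.003 rad/s). The fingers were stopped at about 29 mm on the 30 mm knob, so they were still gripping.
- **Hasp:** it is well clear of the lid in both camera views. The 1.75 rad figure comes from the arm's path; I did not measure the hasp angle separately.
- **Surroundings:** the last pictures showed nothing disturbed near the case. I did not measure the positions of the surrounding things.

No check failed. One measurement differed by 2 to 3 mm: the arm's position when it gripped the knob against the knob position from the cameras. That is about 0.01 rad at the lid, well inside the limit.

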